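Proof-load a glued brace with the sprung pull gauge

ROBOT

A 7-joint arm with a two-finger parallel gripper is mounted at the origin on the work surface. World frame = base frame: x ahead of the robot, y to its left, z up, the work surface at z = 0. Lengths are in m, angles in rad, forces in N, time in s.
With the tool pointing down it reaches from about 0.4 to 0.85 m from the base axis. Payload 4.5 kg.
Tool frame: the origin (TCP) lies midway between the tips of the shut fingers; the grasp point (between the pads) lies 19 mm behind it; z points along the fingers, y is the line along which they close (so a half turn about z gives the same grasp; the last joint's range is limited). The gripper opens to 88 mm and grips with 3 to 60 N. Pads are 18 mm wide; open, the fingers measure 123 mm over their backs; the gripper's body (75 mm by 187 mm) begins 45 mm behind the grasp point.
Start: joints at [1.262, 0.689, -0.195, 1.565, 0.157, 0.902, -0.215], TCP at [0.21, -0.589, 0.239] pointing down, gripper open.
Joint ranges: [-3.01, 3.01], [-0.46, 2.08], [-1.47, 1.51], [0.13, 2.56], [-1, 4.14], [0.04, 2.09], [-2.66, 2.66]. Speed limits (rad/s): [2.57, 2.57, 3.14, 3.14, 3.14, 3.14, 3.14].

INTERFACE

Orientations are given as a unit quaternion [x, y, z, w].
In Python, from plant import get_state, viewer, workorder gives the robot as it stands. The module is installed in compiled form; this text tells all that it offers.
- The arm moves only by the tool step_arm, never from a script. Its argument "motion" is a list of rows, each an object of numbers: "wx", "wy", "wz": the turn, a rotation vector about the tool's x, y, z each as a share of 180 degrees, from -1 to 1; "dx", "dy", "dz": the shift along the tool's x, y, z each as a share of 8 cm, from -1 to 1; "claw": the finger opening in mm, from 0 to 88.1. A call has 1 to 8 rows; each row is the pose to reach, as a shift and turn from the pose commanded when the call began, along the tool's axes at that moment, turning the shorter way round; what a row does not reach only later rows make up. A row lasts 1/10 s, in which the tool goes at most 50 mm and 8.59 degrees, less where a joint would pass 70% of its speed; a pose out of reach is approached as far as the arm can. A call with a number of a shift or a turn outside -1 to 1 is refused whole. A call with a gripper value outside its range is refused whole. The fingers move at their own pace and stop on an object; "force" is the grip in N (left out, the last holds). Time passes only in rows, so rows that repeat a pose let the fingers close. It gives the time, the measured TCP pose, the force, the opening and the grip force at its end, in the units of the state.
- get_state(): the state, without advancing time (a new reading comes with each control period).
- viewer.snapshot(name): name is "scene" or "side" or "wrist"; returns (picture, depth): 420x560x3 uint8, red, green, blue; 420x560 float32, m along the optical axis (not along the pixel's ray), 0 where there is no reading.
- viewer.calibration(name): a dict with "vfov" (degrees; the focal length in pixels is half the picture's height over the tangent of half this angle, whatever the lens; pixels are square), "cx", "cy" (the principal point, pixels), "extrinsics" (4x4, takes a point from camera to world coordinates). Camera axes: x right, y down, z forward; pixel columns grow to the right and rows downward; lengths in m; the calibration is good to about 2 mm. A picture is of the moment at which its call begins: read the wrist's pose just before it. calibration takes no time and is no camera call; for the wrist camera it gives the pose at the moment of the call.
- workorder.finish_job(): hands the job in; it is judged then, once.
The state is a dict: "clock": time; "q": joint angles; "qd": joint speeds; "joint_torque": joint torques, N m; "tool_pos": TCP position; "eef_rot": TCP orientation; "contact_force": force on the tool from outside, world axes, zero at the start; "moment": the same for the moment, N m; "opening": opening from 0.0 (shut) to 1.0 (fully open); "finger_force": force on a finger pad.
Only numpy, scipy, OpenCV 4.12 (cv2) and the standard library are available. Lean on these libraries where they do the work, as an engineer would, in place of code of your own. Each camera call takes 0.05 s, during which the arm holds its last target. There are 200 camera calls.

TASK

Proof-load the glued brace: lift the sprung pull gauge up and off its double hook by the wooden handle, slide its foot all the way into the slot of the steel bracket on the braced soundboard, and pull straight up until the dark ring mark on the telescoping rod has just come out at the mouth of the tube. Do not overload it by pulling more than a centimetre past the mark, leave the other things on the bench where they are, and finish while still holding the gauge upright at the mark.

Things in the scene. Friction and masses are not known exactly. Their poses are not given: they have to be found in the camera images.
- handle (a point): Centre of the pull gauge's wooden handle, a block 26 mm (own x) by 56 mm (own y) by 28 mm tall; grip it across the 26 mm. It tops a 10 mm steel rod that telescopes out of the tube below. With the rod in, 20 mm of rod show under the handle, and the handle's centre is 150 mm above the underside of the gauge's foot. It weighs 0.23 kg, hangs upright and is round: any yaw fits hook and slot.
- foot (a point): Centre of the upper face of the gauge's foot: a steel disc 28 mm across, 6 mm thick. Above it: a stem 8 mm thick, 30 mm long; an aluminium tube 24 mm across, 72 mm long; a steel collar 48 mm across, 8 mm thick, whose top is the tube's mouth. The handle's centre is 144 mm above this point with the rod in.
- gauge_rod (a joint): How far the rod is pulled out of the gauge's tube, m: 0 in, 0.060 at the end stop. A spring inside pulls it in: about 5 N to start it, then 160 N/m, about 11 N at the mark. The mark is a dark ring 4 mm tall round the rod, hidden in the tube at rest; its middle is level with the tube's mouth at 0.040.
- hook: Wooden stand, fixed, with two level steel prongs 8 mm thick, 32 mm apart. Origin on the bench under the middle of the hanging gauge; z up. The prongs point along its own -x (roughly to the robot), open there, with tips turned up 14 mm above the prongs' upper side, 34 to 38 mm out. To come off, the collar rises over the tips, then the tube leaves along -x between the prongs.
- hook_seat (a point): Middle of the place on the double hook where the gauge's collar rests, level with the prongs' upper side, 190 mm above the bench; axes as the hook's. The post behind, from x = +35 mm, is no higher than this.
- bracket: Steel bracket on a brace of a thin wooden soundboard (ukulele shape, 275 x 176 mm), all fixed. Origin on the bench under the foot's place in the slot; z up. A level fork plate, 54 to 60 mm above the bench, has a slot 16 mm wide along its own x: open and flared at -x (mouth 57 mm from the origin, roughly to the robot), closed at x = +13 mm. Foot goes below the plate, stem in the slot.
- slot (a point): Middle of the foot's place in the bracket's slot, level with the fork plate's underside (54 mm above the bench); axes as the bracket's. Below it is a base plate, top 20 mm above the bench, between cheeks 54 mm apart; the soundboard's other braces are no taller than 12 mm.
- sanding_block: Bystander: cork sanding block 75 x 36 x 30 mm tall; origin under its centre.
- glue: Bystander: glue bottle 52 mm across, 110 mm tall; origin under its centre.
- scraper: Bystander: flat spatula about 190 mm long, lying; origin under its middle.
- pin_bowl: Bystander: small white bowl 76 mm across, 35 mm tall; origin under its centre.

How it is judged:
By the outcome, as a careful person would: the job done as asked, in the order asked, and still so for the second after the job is handed in, while the arm keeps its last pose, push and grip.
It also fails if it takes over 51 s, if anything falls off the work surface, if the arm or the gripper's body presses on something with over 40 N, if the wrist force passes 120 N, or if a joint passes its speed limit or range.

## Working session

There is one attempt and no reset: what is moved stays moved. The work goes in short steps, Python scripts to look and compute and a tool call to move; the robot and the scene stay as the last step left them, time stands still between calls to the robot, and variables do not carry over. Pictures are saved under pics/ and viewed, at most 10 in all, crops included, and the job is handed in when it is done.

Besides the shell and the picture viewer there is one more tool, called after "Emit:" as name(argument=value, ...), one argument or row to a line, values as JSON. step_arm: Moves the arm, as the interface text tells. Shift numbers are shares of 8 cm and turn numbers shares of 180 degrees, none past 1 either way. Its arguments: {"type":"object","properties":{"motion":{"type":"array","items":{"type":"object","properties":{"wx":{"type":"number","minimum":-1,"maximum":1},"wy":{"type":"number","minimum":-1,"maximum":1},"wz":{"type":"number","minimum":-1,"maximum":1},"dx":{"type":"number","minimum":-1,"maximum":1},"dy":{"type":"number","minimum":-1,"maximum":1},"dz":{"type":"number","minimum":-1,"maximum":1},"claw":{"type":"number"}}}},"force":{"type":"number"}},"required":["motion"]}

```bash
mkdir -p pics; cat > h.py <<'E'
import numpy as np, cv2, sys
from plant import get_state, viewer, workorder
from scipy.spatial.transform import Rotation as R
def snap(name,fn):
    c=viewer.calibration(name); p,d=viewer.snapshot(name)
    cv2.imwrite(f'pics/{fn}.png',p[:,:,::-1]); np.savez(f'pics/{fn}.npz',d=d,E=c['extrinsics'],k=[c['vfov'],c['cx'],c['cy']])
    return p,d
def cloud(fn):
    z=np.load(f'pics/{fn}.npz'); d=z['d']; f=210/np.tan(np.radians(z['k'][0]/2))
    v,u=np.mgrid[:420,:560]; P=np.stack([(u-z['k'][1])*d/f,(v-z['k'][2])*d/f,d],-1)
    W=P@z['E'][:3,:3].T+z['E'][:3,3]; W[d==0]=np.nan; return W
def st():
    s=get_state(); print(round(s['clock'],2),np.round(s['tool_pos'],4),np.round(s['eef_rot'],4),'F',np.round(s['contact_force'],1),'op',np.round(s['opening'],3),s['finger_force'],'q',np.round(s['q'],3)); return s
E
python3 - <<'E'
from h import *
st()
for n in ('scene','side'):
    p,d=snap(n,n+'0'); c=viewer.calibration(n); print(n,np.round(c['extrinsics'],3).tolist(),c['vfov'],c['cx'],c['cy'])
a=np.hstack([cv2.imread('pics/scene0.png'),cv2.imread('pics/side0.png')]); 
E
```

```text
0.0 [ 0.2098 -0.588   0.2379] [ 9.853e-01  1.706e-01 -2.000e-04 -9.000e-04] F [ 0.3  0.5 -0. ] op 0.997 0.0 q [ 1.262  0.69  -0.195  1.566  0.157  0.902 -0.215]
scene [[0.736, 0.471, -0.486, 1.116], [0.677, -0.516, 0.525, -0.659], [-0.003, -0.715, -0.699, 0.994], [0.0, 0.0, 0.0, 1.0]] 56.22824782069176 277.56706359294265 206.30853001109747
side [[-0.98, -0.107, 0.168, 0.346], [-0.199, 0.494, -0.846, 0.934], [0.008, -0.863, -0.506, 0.699], [0.0, 0.0, 0.0, 1.0]] 52.75656103704877 277.5275589272297 208.01067000500402
```

View pics/scene0.png

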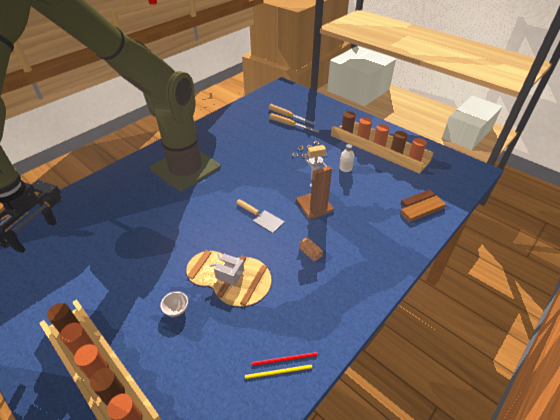

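View pics/side0.png

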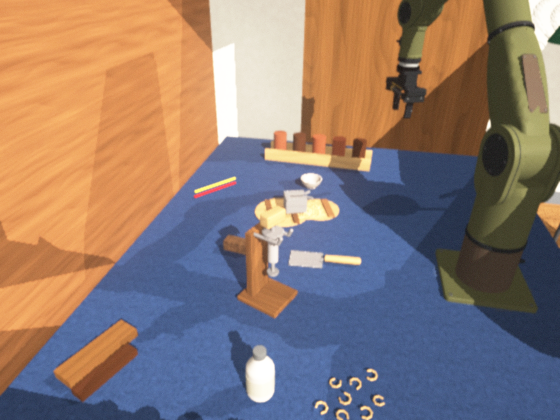

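The scene view shows the gauge on its stand (handle ~(317,150)), and the bracket at ~(229,266). In the side view they are at ~(272,215) and ~(295,200). Next I'll enlarge them and read the depth.

```bash
python3 - <<'E'
from h import *
a=cv2.imread('pics/scene0.png'); b=cv2.imread('pics/side0.png')
def crop(im,x,y,w,h): return cv2.resize(im[y:y+h,x:x+w],(400,300),interpolation=cv2.INTER_CUBIC)
cv2.imwrite('pics/c1.png',np.vstack([np.hstack([crop(a,280,135,100,75),crop(a,185,240,100,75)]),np.hstack([crop(b,230,200,100,75),crop(b,250,175,100,75)])]))
for n in('scene0','side0'):
    W=cloud(n); d=W
    print(n,'table z', [np.round(W[r,c],3).tolist() for r,c in ([(330,200),(240,120),(200,400),(130,300)] if n=='scene0' else [(300,200),(350,420),(230,400),(170,250)])])
    m=(W[...,2]>.08)&(W[...,2]<.35)&(W[...,0]>.35)&(W[...,0]<.9)&(abs(W[...,1])<.5)
    l,k,s,ce=cv2.connectedComponentsWithStats(m.astype(np.uint8))
    for i in range(1,l):
        if s[i,4]>15: print(s[i],ce[i].round(),np.nanmin(W[k==i],0).round(3),np.nanmax(W[k==i],0).round(3))
    m=(W[...,2]>.045)&(W[...,2]<.072)&(W[...,0]>.35)&(W[...,0]<.9)&(abs(W[...,1])<.5)
    l,k,s,ce=cv2.connectedComponentsWithStats(m.astype(np.uint8))
    for i in range(1,l):
        if s[i,4]>15: print('p',s[i],ce[i].round(),np.nanmedian(W[k==i],0).round(3),np.nanmin(W[k==i],0).round(3),np.nanmax(W[k==i],0).round(3))
E
```

```text
scene0 table z [[0.593, -0.411, -0.006], [0.145, -0.385, -0.0], [0.734, 0.417, -0.001], [0.167, 0.518, 0.001]]
[305 145  27  54 904] [318. 172.] [0.467 0.132 0.08 ] [0.568 0.208 0.251]
[343 144  10  12  74] [348. 150.] [0.461 0.412 0.08 ] [0.493 0.443 0.112]
p [340 154  14  10  82] [346. 159.] [0.489 0.412 0.061] [0.455 0.403 0.045] [0.505 0.442 0.072]
p [310 196  19  11 100] [319. 201.] [0.554 0.159 0.058] [0.528 0.132 0.046] [0.567 0.194 0.072]
p [209 253  34  26 428] [227. 266.] [ 0.525 -0.243  0.06 ] [ 0.468 -0.278  0.046] [ 0.567 -0.198  0.065]
side0 table z [[0.675, 0.224, -0.004], [0.171, 0.269, -0.006], [0.191, -0.192, -0.004], [0.743, -0.507, -0.005]]
[ 245  206   48   71 1931] [265. 241.] [0.463 0.146 0.08 ] [0.567 0.224 0.245]
[251 346  18  23 305] [259. 357.] [0.46  0.424 0.08 ] [0.492 0.452 0.109]
p [284 190  29  14 278] [296. 197.] [ 0.518 -0.227  0.055] [ 0.467 -0.275  0.045] [ 0.561 -0.192  0.059]
p [247 264  21  23 188] [257. 276.] [0.543 0.186 0.059] [0.527 0.145 0.045] [0.564 0.205 0.072]
p [246 361  28  26 376] [260. 376.] [0.47  0.455 0.062] [0.451 0.422 0.045] [0.501 0.462 0.072]
```

View pics/c1.png

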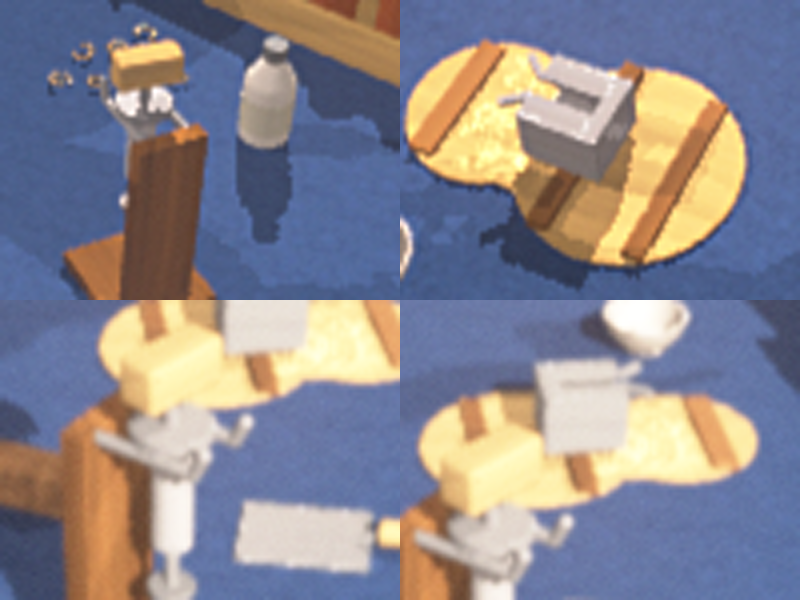

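The enlarged crops show the handle block above the collar, with the prongs pointing towards the robot. The bracket slot opens towards the robot as well. I'll fit the handle's top face and the fork plate from depth.

```bash
python3 - <<'E'
from h import *
for n in('scene0','side0'):
    W=cloud(n).reshape(-1,3)
    box=lambda lo,hi:W[np.all((W>lo)&(W<hi),1)]
    H=box([.42,.1,.237],[.6,.25,.26])
    r=cv2.minAreaRect(H[:,:2].astype(np.float32)*1000); print(n,'handle',len(H),np.round(r[0]),np.round(r[1]),round(r[2],1),np.median(H[:,2]).round(4))
    B=box([.45,-.29,.05],[.6,-.18,.07]); 
    r=cv2.minAreaRect(B[:,:2].astype(np.float32)*1000); print('plate',len(B),np.round(r[0]),np.round(r[1]),round(r[2],1),np.median(B[:,2]).round(4))
    print(np.round(cv2.boxPoints(r)).tolist())
    P=box([.5,.1,.09],[.6,.22,.2]); 
    r=cv2.minAreaRect(P[:,:2].astype(np.float32)*1000); print('post/tube',len(P),np.round(r[0]),np.round(r[1]),round(r[2],1))
    for nm,lo,hi in (('block',[.55,-.1,.015],[.75,.05,.04]),('bowl',[.4,-.45,.02],[.6,-.3,.045]),('base',[.45,.1,.008],[.65,.25,.03])):
        Q=box(lo,hi); 
        if len(Q)>4: r=cv2.minAreaRect(Q[:,:2].astype(np.float32)*1000); print(nm,len(Q),np.round(r[0]),np.round(r[1]),round(r[2],1))
# ascii of handle & plate tops
    G=np.full((14,16),'.',dtype=object)
    for x,y,z in B: 
        i=int((x-.455)/.008); j=int((y+.3)/.008)
        if 0<=i<14 and 0<=j<16:G[i,j]='#'
    print('\n'.join(''.join(q) for q in G))
E
```

```text
scene0 handle 117 [508. 183.] [55. 31.] 59.7 0.2451
plate 406 [ 516. -240.] [86. 65.] 19.6 0.0598
[[464.0, -224.0], [486.0, -285.0], [567.0, -256.0], [545.0, -195.0]]
post/tube 605 [531. 168.] [66. 67.] 80.8
block 276 [646.   1.] [39. 78.] 82.9
bowl 244 [ 497. -417.] [71. 73.] 71.6
base 387 [520. 176.] [100. 113.] 68.6
................
........##......
........#.......
..##...####.....
...###.####.....
....##.####.....
..#####.####....
...####.####....
...#########....
...#####.####...
....#########...
....#########...
.....######.....
.....###........
side0 handle 203 [505. 189.] [57. 26.] 57.0 0.2416
plate 244 [ 515. -236.] [85. 68.] 18.6 0.0549
[[464.0, -217.0], [485.0, -282.0], [566.0, -255.0], [544.0, -190.0]]
post/tube 1092 [529. 178.] [62. 69.] 80.2
block 225 [647.   8.] [38. 67.] 83.2
bowl 119 [ 493. -413.] [73. 74.] 59.6
base 1125 [519. 183.] [102. 110.] 66.9
................
........##......
........##......
...##...####....
...###..####....
....########....
...####.####....
....####.####...
....####.####...
.....###..####..
....##########..
....##########..
.....#####......
.....##.........
```

```bash
cat >> h.py <<'E'
def plan(pos,axis_y_deg=None,s=None):
    s=s or get_state(); Rm=R.from_quat(s['eef_rot'])
    d=Rm.inv().apply(np.array(pos)-s['tool_pos'])/.08
    out=dict(d=d.round(3).tolist())
    if axis_y_deg is not None:
        a=np.radians(axis_y_deg); y=np.array([np.cos(a),np.sin(a),0]); z=np.array([0,0,-1.]); x=np.cross(y,z)
        if x@Rm.as_matrix()[:,0]<0: x,y=-x,-y
        out['w']=((Rm.inv()*R.from_matrix(np.stack([x,y,z],1))).as_rotvec()/np.pi).round(4).tolist()
    print(out)
E
python3 - <<'E'
from h import *
s=get_state();c=viewer.calibration('wrist');E=c['extrinsics']
Rm=R.from_quat(s['eef_rot']).as_matrix()
print('cam in tool',(Rm.T@(E[:3,3]-s['tool_pos'])).round(3),(Rm.T@E[:3,:3]).round(2).tolist(),c['vfov'])
plan([.46,-.27,.34],-70)
plan([.47,.15,.34],-31.5)
E
```

```text
cam in tool [ 0.073  0.001 -0.146] [[-0.0, -0.96, -0.28], [1.0, -0.0, -0.0], [-0.0, -0.28, 0.96]] 59.29392952591833
{'d': [4.282, -2.696, -1.271], 'w': [-0.0005, 0.0, -0.002]}
{'d': [6.164, -7.598, -1.263], 'w': [-0.0005, -0.0001, -0.2159]}
```

Emit:
step_arm(
  motion=[
    {"dx": 0.49, "dy": -0.29, "dz": -0.2, "claw": 88},
    {"dx": 0.98, "dy": -0.575, "dz": -0.4},
    {"dx": 0.98, "dy": -0.575, "dz": -0.4},
  ],
)

```text
$.motion[0]: bad value
```

Emit:
step_arm(
  motion=[
    {"dx": 0.49, "dy": -0.29, "dz": -0.2},
    {"dx": 0.98, "dy": -0.575, "dz": -0.4},
    {"dx": 0.98, "dy": -0.575, "dz": -0.4},
  ],
)

```text
$.motion[0]: bad value
```

Emit:
step_arm(
  motion=[
    {"dx": 0.49, "dy": -0.29, "dz": -0.2},
    {"dx": 0.98, "dy": -0.575, "dz": -0.4},
    {"dx": 0.98, "dy": -0.575, "dz": -0.4},
  ],
)

```text
$.motion[0]: bad value
```

Emit:
step_arm(
  motion=[
    {"dx": 0.49, "dy": -0.29},
    {"dx": 0.98, "dy": -0.575},
    {"dx": 0.98, "dy": -0.575},
  ],
)

```text
$.motion[0]: bad value
```

Emit:
step_arm(
  motion=[
    {"dx": 0.49, "dy": -0.29},
    {"dx": 0.98, "dy": -0.575},
    {"dx": 0.98, "dy": -0.575},
    {"dx": 0.98, "dy": -0.575},
    {"dx": 0.98, "dy": -0.575},
  ],
)

```text
$.motion[0]: bad value
```

```bash
python3 - <<'E'
from h import *
st()
snap('wrist','w1'); print(viewer.calibration('wrist')['cx'],viewer.calibration('wrist')['cy'])
a=cv2.imread('pics/w1.png'); cv2.imwrite('pics/w1b.png',cv2.resize(a,(800,600),interpolation=cv2.INTER_CUBIC))
W=cloud('w1').reshape(-1,3)
B=W[np.all((W>[.42,-.32,.05])&(W<[.62,-.15,.07]),1)]
r=cv2.minAreaRect(B[:,:2].astype(np.float32)*1000); print(len(B),r,np.median(B[:,2]));print(cv2.boxPoints(r).round().tolist())
plan([.47,.15,.34],-31.5)
E
```

```text
0.1 [ 0.2098 -0.5881  0.238 ] [ 9.853e-01  1.706e-01 -2.000e-04 -8.000e-04] F [-0.4 -0.  -0.1] op 1.002 0.0 q [ 1.262  0.69  -0.195  1.566  0.157  0.903 -0.215]
287.15506845705795 210.03180235072372
0 ((0.0, 0.0), (0.0, 0.0), 0.0) nan
[[0.0, 0.0], [0.0, 0.0], [0.0, 0.0], [0.0, 0.0]]
{'d': [6.164, -7.599, -1.264], 'w': [-0.0004, -0.0001, -0.2159]}
  return _methods._mean(a, axis=axis, dtype=dtype,
  ret = ret.dtype.type(ret / rcount)
```

View pics/w1b.png

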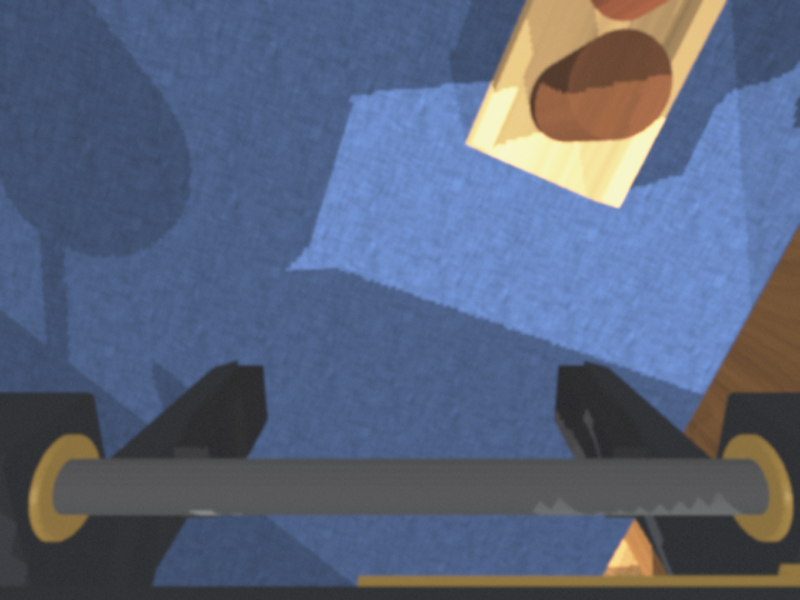

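The picture shows only bench and the edge of a rack, because the arm has not moved: the moves were refused. I'll resend them with every key filled in.

Emit:
step_arm(
  motion=[
    {"dx": 0.45, "dy": -0.29, "dz": -0.2, "wx": 0, "wy": 0, "wz": 0, "claw": 88},
    {"dx": 0.9, "dy": -0.58, "dz": -0.42, "wx": 0, "wy": 0, "wz": 0, "claw": 88},
    {"dx": 0.9, "dy": -0.58, "dz": -0.42, "wx": 0, "wy": 0, "wz": 0, "claw": 88},
  ],
  force=50,
)

```text
clock: 0.45
tool_pos: [0.2688, -0.5163, 0.2745]
eef_rot: [0.984, 0.175, 0.003, 0.0]
contact_force: [1.7, -0.5, -0.0]
opening: 0.995
finger_force: 0.0
```

```bash
python3 -c "
from h import *
st();plan([.47,-.25,.34])"
```

```text
0.45 [ 0.2688 -0.5163  0.2745] [9.845e-01 1.754e-01 2.900e-03 1.000e-04] F [ 1.7 -0.5 -0. ] op 0.995 0.0 q [ 1.136  0.589 -0.205  1.657  0.138  0.907 -0.338]
{'d': [3.515, -2.254, -0.802]}
```

Emit:
step_arm(
  motion=[
    {"dx": 0.45, "dy": -0.29, "dz": -0.1, "wx": 0, "wy": 0, "wz": 0, "claw": 88},
    {"dx": 0.88, "dy": -0.57, "dz": -0.2, "wx": 0, "wy": 0, "wz": 0, "claw": 88},
    {"dx": 0.88, "dy": -0.57, "dz": -0.2, "wx": 0, "wy": 0, "wz": 0, "claw": 88},
  ],
)

```text
clock: 0.75
tool_pos: [0.3186, -0.4493, 0.2893]
eef_rot: [0.984, 0.175, 0.002, -0.001]
contact_force: [0.6, -0.3, 0.6]
opening: 0.998
finger_force: 0.0
```

Emit:
step_arm(
  motion=[
    {"dx": 0.45, "dy": -0.29, "dz": -0.1, "wx": 0, "wy": 0, "wz": 0, "claw": 88},
    {"dx": 0.88, "dy": -0.57, "dz": -0.2, "wx": 0, "wy": 0, "wz": 0, "claw": 88},
    {"dx": 0.88, "dy": -0.57, "dz": -0.2, "wx": 0, "wy": 0, "wz": 0, "claw": 88},
  ],
)

```text
clock: 1.05
tool_pos: [0.3689, -0.383, 0.3052]
eef_rot: [0.985, 0.175, 0.002, -0.001]
contact_force: [0.5, -0.0, 0.5]
opening: 0.995
finger_force: 0.0
```

Emit:
step_arm(
  motion=[
    {"dx": 0.45, "dy": -0.29, "dz": -0.1, "wx": 0, "wy": 0, "wz": 0, "claw": 88},
    {"dx": 0.88, "dy": -0.57, "dz": -0.2, "wx": 0, "wy": 0, "wz": 0, "claw": 88},
    {"dx": 0.88, "dy": -0.57, "dz": -0.2, "wx": 0, "wy": 0, "wz": 0, "claw": 88},
  ],
)

```text
clock: 1.35
tool_pos: [0.4195, -0.3165, 0.3212]
eef_rot: [0.985, 0.175, 0.002, -0.001]
contact_force: [0.3, -0.1, -0.6]
opening: 0.997
finger_force: 0.0
```

Emit:
step_arm(
  motion=[
    {"dx": 0.4, "dy": -0.25, "dz": -0.1, "wx": 0, "wy": 0, "wz": 0, "claw": 88},
    {"dx": 0.8, "dy": -0.5, "dz": -0.2, "wx": 0, "wy": 0, "wz": 0, "claw": 88},
    {"dx": 0.8, "dy": -0.5, "dz": -0.2, "wx": 0, "wy": 0, "wz": 0, "claw": 88},
    {"dx": 0.8, "dy": -0.5, "dz": -0.2, "wx": 0, "wy": 0, "wz": 0, "claw": 88},
    {"dx": 0.8, "dy": -0.5, "dz": -0.2, "wx": 0, "wy": 0, "wz": 0, "claw": 88},
  ],
)

```text
clock: 1.85
tool_pos: [0.4606, -0.2638, 0.3358]
eef_rot: [0.986, 0.169, -0.001, 0.0]
contact_force: [1.4, -0.3, 0.6]
opening: 1.002
finger_force: 0.0
```

```bash
python3 - <<'E'
from h import *
st()
snap('wrist','w2')
a=cv2.imread('pics/w2.png'); cv2.imwrite('pics/w2b.png',cv2.resize(a,(800,600),interpolation=cv2.INTER_CUBIC))
W=cloud('w2').reshape(-1,3)
B=W[np.all((W>[.42,-.32,.05])&(W<[.62,-.15,.07]),1)]
r=cv2.minAreaRect(B[:,:2].astype(np.float32)*1000); print(len(B),r,np.median(B[:,2]));print(cv2.boxPoints(r).round().tolist())
plan([.45,.15,.34],-31.5)
E
```

```text
1.85 [ 0.4606 -0.2638  0.3358] [ 9.856e-01  1.692e-01 -1.000e-03  3.000e-04] F [ 1.4 -0.3  0.6] op 1.002 0.0 q [ 0.571  0.452 -0.215  1.711  0.114  0.991 -0.917]
3028 ((517.5680541992188, -241.0023651123047), (84.7540054321289, 62.110313415527344), 19.42922592163086) 0.05993452730502119
[[467.0, -226.0], [488.0, -284.0], [568.0, -256.0], [547.0, -198.0]]
{'d': [1.598, -4.92, -0.056], 'w': [-0.0002, 0.0006, -0.2169]}
```

View pics/w2b.png

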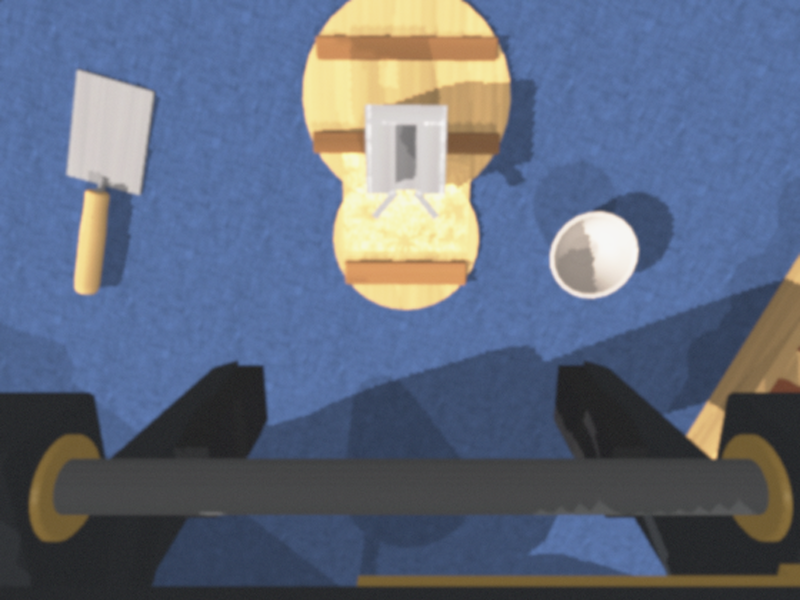

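The wrist view shows the bracket nearly aligned with the tool, with slot columns ~396–416, closed end at row ~125 and flare tips at row ~217 (800x600 pixels). I'll convert these to metres, then move on to the gauge.

```bash
cat >> h.py <<'E'
def px(fn,u,v,z):
    n=np.load(f'pics/{fn}.npz'); f=210/np.tan(np.radians(n['k'][0]/2)); E=n['E']
    r=E[:3,:3]@[(u-n['k'][1])/f,(v-n['k'][2])/f,1]; return E[:3,3]+r*(z-E[2,3])/r[2]
E
python3 - <<'E'
from h import *
a=np.radians(19.4);X=np.array([np.cos(a),np.sin(a)]);O=np.array([.5314,-.2361])
for u,v in((405,125),(396,150),(416,150),(396,190),(416,190),(376,217),(437,217),(366,105),(447,105),(366,192),(446,192)):
    p=px('w2',u*.7,v*.7,.06)[:2]-O; print(u,v,'local mm',round(1000*p@X,1),round(1000*(p@[-X[1],X[0]]),1))
E
```

```text
405 125 local mm 13.8 0.4
396 150 local mm -4.5 7.3
416 150 local mm -4.5 -8.1
396 190 local mm -34.7 7.5
416 190 local mm -34.6 -8.2
376 217 local mm -55.8 23.6
437 217 local mm -55.7 -25.0
366 105 local mm 28.1 29.6
447 105 local mm 28.1 -31.3
366 192 local mm -36.2 31.1
446 192 local mm -36.2 -31.7
```

Emit:
step_arm(
  motion=[
    {"dx": 0.1, "dy": -0.5, "dz": 0, "wx": 0, "wy": 0, "wz": 0, "claw": 88},
    {"dx": 0.2, "dy": -1, "dz": 0, "wx": 0, "wy": 0, "wz": 0, "claw": 88},
    {"dx": 0.2, "dy": -1, "dz": 0, "wx": 0, "wy": 0, "wz": 0, "claw": 88},
  ],
)

```text
clock: 2.2
tool_pos: [0.4491, -0.1767, 0.3363]
eef_rot: [0.985, 0.173, -0.0, -0.001]
contact_force: [0.0, -0.5, 0.2]
opening: 1.0
finger_force: 0.0
```

Emit:
step_arm(
  motion=[
    {"dx": 0.1, "dy": -0.5, "dz": 0, "wx": 0, "wy": 0, "wz": 0, "claw": 88},
    {"dx": 0.2, "dy": -1, "dz": 0, "wx": 0, "wy": 0, "wz": 0, "claw": 88},
    {"dx": 0.2, "dy": -1, "dz": 0, "wx": 0, "wy": 0, "wz": 0, "claw": 88},
  ],
)

```text
clock: 2.5
tool_pos: [0.4376, -0.0965, 0.3364]
eef_rot: [0.985, 0.174, -0.0, -0.001]
contact_force: [-0.3, -0.7, 0.6]
opening: 1.001
finger_force: 0.0
```

Emit:
step_arm(
  motion=[
    {"dx": 0.1, "dy": -0.5, "dz": 0, "wx": 0, "wy": 0, "wz": 0, "claw": 88},
    {"dx": 0.2, "dy": -1, "dz": 0, "wx": 0, "wy": 0, "wz": 0, "claw": 88},
    {"dx": 0.2, "dy": -1, "dz": 0, "wx": 0, "wy": 0, "wz": 0, "claw": 88},
  ],
)

```text
clock: 2.8
tool_pos: [0.4263, -0.0163, 0.3365]
eef_rot: [0.985, 0.174, 0.0, -0.001]
contact_force: [0.2, 0.0, 0.3]
opening: 0.997
finger_force: 0.0
```

Emit:
step_arm(
  motion=[
    {"dx": 0.15, "dy": -0.5, "dz": 0, "wx": 0, "wy": 0, "wz": -0.04, "claw": 88},
    {"dx": 0.3, "dy": -1, "dz": 0, "wx": 0, "wy": 0, "wz": -0.08, "claw": 88},
    {"dx": 0.3, "dy": -1, "dz": 0, "wx": 0, "wy": 0, "wz": -0.12, "claw": 88},
    {"dx": 0.3, "dy": -1, "dz": 0, "wx": 0, "wy": 0, "wz": -0.16, "claw": 88},
    {"dx": 0.3, "dy": -1, "dz": 0, "wx": 0, "wy": 0, "wz": -0.2, "claw": 88},
    {"dx": 0.3, "dy": -1, "dz": 0, "wx": 0, "wy": 0, "wz": -0.217, "claw": 88},
    {"dx": 0.3, "dy": -1, "dz": 0, "wx": 0, "wy": 0, "wz": -0.217, "claw": 88},
  ],
)

```text
clock: 3.5
tool_pos: [0.423, 0.0615, 0.3361]
eef_rot: [0.872, 0.489, -0.0, 0.0]
contact_force: [-0.8, -0.5, 0.3]
opening: 0.995
finger_force: 0.0
```

```bash
python3 - <<'E'
from h import *
st()
snap('wrist','w3')
a=cv2.imread('pics/w3.png'); cv2.imwrite('pics/w3b.png',cv2.resize(a,(800,600),interpolation=cv2.INTER_CUBIC))
W=cloud('w3').reshape(-1,3)
for lo,hi in(([.42,.1,.236],[.6,.27,.26]),([.42,.1,.19],[.6,.27,.22])):
    B=W[np.all((W>lo)&(W<hi),1)]
    r=cv2.minAreaRect(B[:,:2].astype(np.float32)*1000); print(len(B),r,np.median(B[:,2]))
plan([.507,.186,.28],-31.5)
E
```

```text
3.5 [0.423  0.0615 0.3361] [ 8.725e-01  4.886e-01 -3.000e-04  3.000e-04] F [-0.8 -0.5  0.3] op 0.995 0.0 q [ 0.098  0.32  -0.477  1.969  0.187  0.895 -1.025]
834 ((496.80450439453125, 163.22305297851562), (9.337233543395996, 25.9860897064209), 59.80540466308594) 0.24506138206433264
917 ((509.56396484375, 164.1416778564453), (20.795698165893555, 89.61851501464844), 61.639060974121094) 0.19157508622152974
{'d': [1.874, 0.082, 0.7], 'w': [0.0001, 0.0002, -0.0003]}
```

View pics/w3b.png

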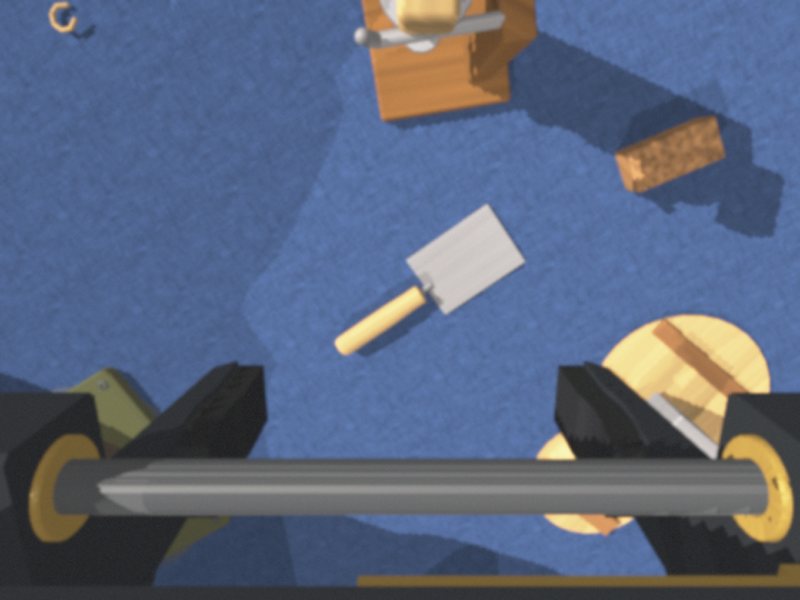

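The bracket fit agrees to within 1 mm: origin (0.531, -0.236), yaw 19.4°. The picture shows a prong running from (368,37) to (500,18), so the hook yaw is about -23°. I'll move closer to centre on the handle.

Emit:
step_arm(
  motion=[
    {"dx": 0.5, "dy": 0, "dz": 0, "wx": 0, "wy": 0, "wz": 0, "claw": 88},
    {"dx": 0.9, "dy": 0, "dz": 0, "wx": 0, "wy": 0, "wz": 0, "claw": 88},
    {"dx": 0.9, "dy": 0, "dz": 0, "wx": 0, "wy": 0, "wz": 0, "claw": 88},
    {"dx": 0.9, "dy": 0, "dz": 0, "wx": 0, "wy": 0, "wz": 0, "claw": 88},
  ],
)

```text
clock: 3.95
tool_pos: [0.4599, 0.1246, 0.3359]
eef_rot: [0.872, 0.49, -0.001, 0.0]
contact_force: [0.1, 0.2, -0.5]
opening: 1.0
finger_force: 0.0
```

```bash
python3 - <<'E'
from h import *
st()
snap('wrist','w4')
a=cv2.imread('pics/w4.png'); cv2.imwrite('pics/w4b.png',cv2.resize(a[:300,140:540],(800,600),interpolation=cv2.INTER_CUBIC))
W=cloud('w4').reshape(-1,3)
for lo,hi in(([.42,.1,.236],[.6,.27,.26]),([.42,.1,.183],[.6,.27,.22])):
    B=W[np.all((W>lo)&(W<hi),1)]
    r=cv2.minAreaRect(B[:,:2].astype(np.float32)*1000); print(len(B),r,np.median(B[:,2]))
plan([.507,.186,.28],-31.5)
E
```

```text
3.95 [0.4599 0.1246 0.3359] [ 8.719e-01  4.896e-01 -6.000e-04  2.000e-04] F [ 0.1  0.2 -0.5] op 1.0 0.0 q [-0.036  0.394 -0.474  1.847  0.218  0.952 -1.153]
3843 ((509.38287353515625, 183.44577026367188), (55.30290985107422, 25.47218132019043), 58.34906768798828) 0.2455722951663664
4124 ((516.2806396484375, 180.543701171875), (64.09878540039062, 90.94322204589844), 67.34400177001953) 0.19008466705235433
{'d': [0.973, 0.102, 0.697], 'w': [-0.0, 0.0006, 0.0005]}
```

View pics/w4b.png

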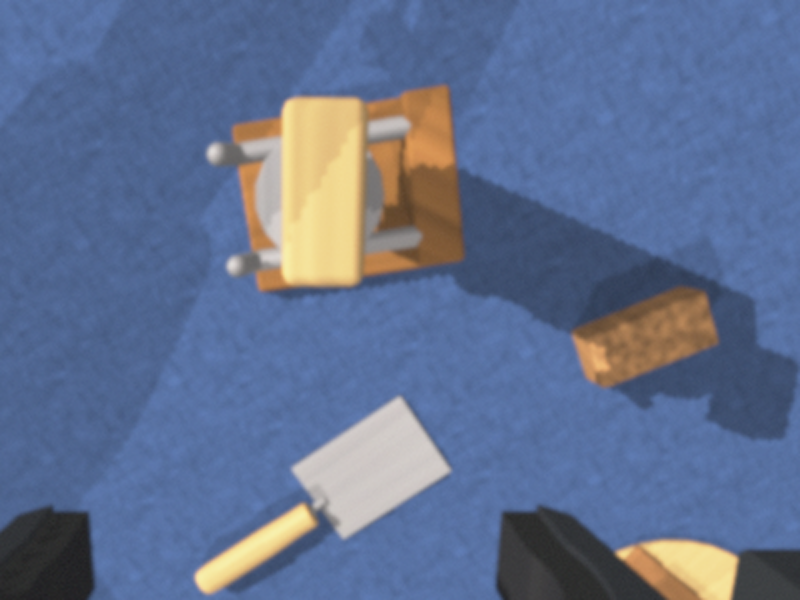

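The picture shows the handle squarely in view between the prongs, whose tips are at the upper left. Depth puts its centre at (0.509, 0.183) with its long axis at 58.4°. I'll go above it.

Emit:
step_arm(
  motion=[
    {"dx": 0.5, "dy": 0.07, "dz": 0, "wx": 0, "wy": 0, "wz": 0, "claw": 88},
    {"dx": 0.95, "dy": 0.14, "dz": 0.2, "wx": 0, "wy": 0, "wz": 0, "claw": 88},
    {"dx": 0.95, "dy": 0.14, "dz": 0.7, "wx": 0, "wy": 0, "wz": 0, "claw": 88},
    {"dx": 0.95, "dy": 0.14, "dz": 0.7, "wx": 0, "wy": 0, "wz": 0, "claw": 88},
    {"dx": 0.95, "dy": 0.14, "dz": 0.7, "wx": 0, "wy": 0, "wz": 0, "claw": 88},
  ],
)

```text
clock: 4.5
tool_pos: [0.5082, 0.1825, 0.2804]
eef_rot: [0.872, 0.489, -0.001, 0.001]
contact_force: [0.6, 0.6, -0.4]
opening: 0.999
finger_force: 0.0
```

```bash
python3 - <<'E'
from h import *
st()
plan([.5094,.1834,.215],-31.65)
E
```

```text
4.5 [0.5082 0.1825 0.2804] [ 8.721e-01  4.893e-01 -1.400e-03  5.000e-04] F [ 0.6  0.6 -0.4] op 0.999 0.0 q [-0.158  0.549 -0.44   1.76   0.289  0.9   -1.272]
{'d': [0.02, 0.007, 0.817], 'w': [-0.0001, 0.0009, 0.0013]}
```

Emit:
step_arm(
  motion=[
    {"dx": 0.02, "dy": 0.007, "dz": 0.4, "wx": 0, "wy": 0, "wz": 0, "claw": 88},
    {"dx": 0.02, "dy": 0.007, "dz": 0.8, "wx": 0, "wy": 0, "wz": 0, "claw": 88},
    {"dx": 0.02, "dy": 0.007, "dz": 0.81, "wx": 0, "wy": 0, "wz": 0, "claw": 88},
    {"dx": 0.02, "dy": 0.007, "dz": 0.81, "wx": 0, "wy": 0, "wz": 0, "claw": 88},
  ],
)

```text
clock: 4.9
tool_pos: [0.5107, 0.185, 0.2172]
eef_rot: [0.872, 0.49, 0.001, 0.0]
contact_force: [0.5, 0.5, 0.3]
opening: 0.992
finger_force: 0.0
```

Emit:
step_arm(
  motion=[
    {"dx": 0, "dy": 0, "dz": 0, "wx": 0, "wy": 0, "wz": 0, "claw": 40},
    {"dx": 0, "dy": 0, "dz": 0, "wx": 0, "wy": 0, "wz": 0, "claw": 30},
    {"dx": 0, "dy": 0, "dz": 0, "wx": 0, "wy": 0, "wz": 0, "claw": 20},
    {"dx": 0, "dy": 0, "dz": 0, "wx": 0, "wy": 0, "wz": 0, "claw": 10},
    {"dx": 0, "dy": 0, "dz": 0, "wx": 0, "wy": 0, "wz": 0, "claw": 0},
    {"dx": 0, "dy": 0, "dz": 0, "wx": 0, "wy": 0, "wz": 0, "claw": 0},
    {"dx": 0, "dy": 0, "dz": 0, "wx": 0, "wy": 0, "wz": 0, "claw": 0},
    {"dx": 0, "dy": 0, "dz": 0, "wx": 0, "wy": 0, "wz": 0, "claw": 0},
  ],
  force=50,
)

```text
clock: 5.7
tool_pos: [0.5098, 0.1858, 0.2155]
eef_rot: [0.872, 0.49, -0.0, -0.0]
contact_force: [-1.1, 0.5, 1.8]
opening: 0.298
finger_force: 8.7
```

```bash
python3 - <<'E'
from h import *
s=st()
plan([s['tool_pos'][0]-.08*np.cos(np.radians(22.7)),s['tool_pos'][1]+.08*np.sin(np.radians(22.7)),s['tool_pos'][2]])
E
```

```text
5.7 [0.5098 0.1858 0.2155] [ 8.716e-01  4.902e-01 -2.000e-04 -3.000e-04] F [-1.1  0.5  1.8] op 0.298 8.737189304083586 q [-0.189  0.633 -0.403  1.834  0.348  0.745 -1.327]
{'d': [-0.149, -0.989, 0.001]}
```

Emit:
step_arm(
  motion=[
    {"dx": 0, "dy": 0, "dz": 0, "wx": 0, "wy": 0, "wz": 0, "claw": 0},
    {"dx": 0, "dy": 0, "dz": 0, "wx": 0, "wy": 0, "wz": 0, "claw": 0},
    {"dx": 0, "dy": 0, "dz": -0.05, "wx": 0, "wy": 0, "wz": 0, "claw": 0},
    {"dx": 0, "dy": 0, "dz": -0.12, "wx": 0, "wy": 0, "wz": 0, "claw": 0},
    {"dx": 0, "dy": 0, "dz": -0.2, "wx": 0, "wy": 0, "wz": 0, "claw": 0},
    {"dx": 0, "dy": 0, "dz": -0.28, "wx": 0, "wy": 0, "wz": 0, "claw": 0},
    {"dx": 0, "dy": 0, "dz": -0.36, "wx": 0, "wy": 0, "wz": 0, "claw": 0},
    {"dx": 0, "dy": 0, "dz": -0.4, "wx": 0, "wy": 0, "wz": 0, "claw": 0},
  ],
  force=55,
)

```text
clock: 6.5
tool_pos: [0.5104, 0.1857, 0.2484]
eef_rot: [0.872, 0.49, 0.001, 0.0]
contact_force: [-0.5, -0.2, -1.6]
opening: 0.291
finger_force: 55.0
```

```bash
python3 - <<'E'
from h import *
s=st()
snap('side','s2')
a=cv2.imread('pics/s2.png'); cv2.imwrite('pics/s2b.png',cv2.resize(a[160:310,190:390],(800,600),interpolation=cv2.INTER_CUBIC))
E
```

```text
6.5 [0.5104 0.1857 0.2484] [8.717e-01 4.901e-01 6.000e-04 1.000e-04] F [-0.5 -0.2 -1.6] op 0.291 54.998592480960724 q [-0.173  0.59  -0.424  1.796  0.318  0.822 -1.299]
```

View pics/s2b.png

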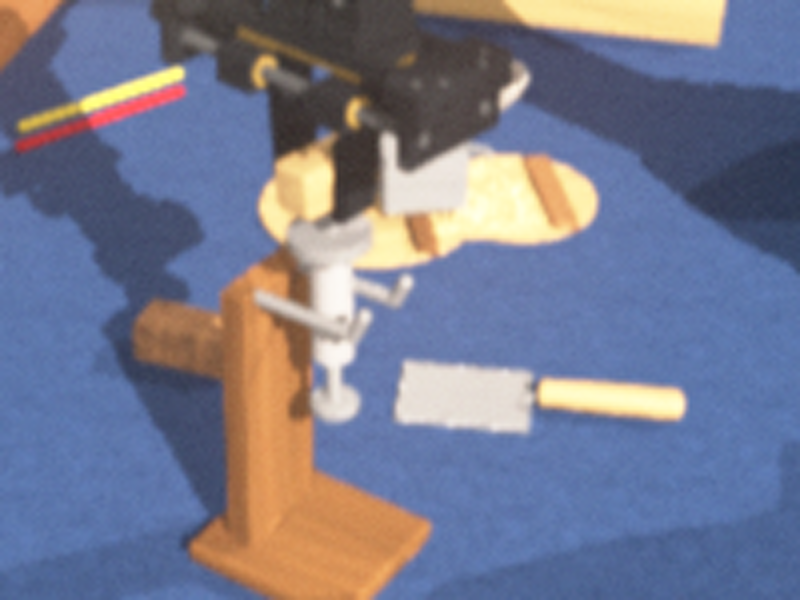

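The gauge is held upright, with the collar well above the prong tips. I'll draw it out along the hook's -x.

Emit:
step_arm(
  motion=[
    {"dx": -0.02, "dy": -0.1, "dz": 0, "wx": 0, "wy": 0, "wz": 0, "claw": 0},
    {"dx": -0.04, "dy": -0.25, "dz": 0, "wx": 0, "wy": 0, "wz": 0, "claw": 0},
    {"dx": -0.07, "dy": -0.45, "dz": 0, "wx": 0, "wy": 0, "wz": 0, "claw": 0},
    {"dx": -0.1, "dy": -0.65, "dz": 0, "wx": 0, "wy": 0, "wz": 0, "claw": 0},
    {"dx": -0.13, "dy": -0.85, "dz": 0, "wx": 0, "wy": 0, "wz": 0, "claw": 0},
    {"dx": -0.15, "dy": -0.97, "dz": 0, "wx": 0, "wy": 0, "wz": 0, "claw": 0},
    {"dx": -0.15, "dy": -0.97, "dz": 0, "wx": 0, "wy": 0, "wz": 0, "claw": 0},
  ],
)

```text
clock: 7.25
tool_pos: [0.4356, 0.2165, 0.2475]
eef_rot: [0.871, 0.492, -0.001, -0.0]
contact_force: [0.9, -0.6, -2.3]
opening: 0.288
finger_force: 55.0
```

```bash
python3 - <<'E'
from h import *
s=st()
a=np.radians(19.4);A=np.array([.5314,-.2361])-.1*np.array([np.cos(a),np.sin(a)]);print(A)
plan([*A,.25]); plan([.44,.05,.25])
E
```

```text
7.25 [0.4356 0.2165 0.2475] [ 8.708e-01  4.916e-01 -6.000e-04 -2.000e-04] F [ 0.9 -0.6 -2.3] op 0.288 54.99876796890021 q [-0.277  0.521 -0.428  1.954  0.313  0.733 -1.433]
[ 0.43707773 -0.26931611]
{'d': [-5.189, 3.153, -0.029]}
{'d': [-1.753, 1.122, -0.031]}
```

Emit:
step_arm(
  motion=[
    {"dx": -0.1, "dy": 0.06, "dz": 0, "wx": 0, "wy": 0, "wz": 0, "claw": 0},
    {"dx": -0.3, "dy": 0.18, "dz": 0, "wx": 0, "wy": 0, "wz": 0, "claw": 0},
    {"dx": -0.6, "dy": 0.36, "dz": 0, "wx": 0, "wy": 0, "wz": 0, "claw": 0},
    {"dx": -0.9, "dy": 0.55, "dz": 0, "wx": 0, "wy": 0, "wz": 0, "claw": 0},
  ],
)

```text
clock: 7.65
tool_pos: [0.4383, 0.1292, 0.2474]
eef_rot: [0.872, 0.49, 0.0, 0.0]
contact_force: [0.1, -0.1, -1.2]
opening: 0.29
finger_force: 55.0
```

Emit:
step_arm(
  motion=[
    {"dx": -0.3, "dy": 0.18, "dz": 0, "wx": 0, "wy": 0, "wz": 0, "claw": 0},
    {"dx": -0.6, "dy": 0.36, "dz": 0, "wx": 0, "wy": 0, "wz": 0, "claw": 0},
    {"dx": -0.9, "dy": 0.55, "dz": 0, "wx": 0, "wy": 0, "wz": 0, "claw": 0},
  ],
)

```text
clock: 7.95
tool_pos: [0.4382, 0.0443, 0.2475]
eef_rot: [0.872, 0.489, -0.0, 0.0]
contact_force: [0.8, 0.6, -2.2]
opening: 0.29
finger_force: 55.0
```

Emit:
step_arm(
  motion=[
    {"dx": -0.3, "dy": 0.18, "dz": 0, "wx": 0, "wy": 0, "wz": 0, "claw": 0},
    {"dx": -0.6, "dy": 0.36, "dz": 0, "wx": 0, "wy": 0, "wz": 0, "claw": 0},
    {"dx": -0.9, "dy": 0.55, "dz": 0, "wx": 0, "wy": 0, "wz": 0, "claw": 0},
  ],
)

```text
clock: 8.25
tool_pos: [0.4381, -0.0402, 0.2475]
eef_rot: [0.872, 0.489, -0.0, 0.0]
contact_force: [0.4, -0.4, -1.7]
opening: 0.292
finger_force: 55.0
```

Emit:
step_arm(
  motion=[
    {"dx": -0.3, "dy": 0.18, "dz": 0, "wx": 0, "wy": 0, "wz": 0, "claw": 0},
    {"dx": -0.6, "dy": 0.36, "dz": 0, "wx": 0, "wy": 0, "wz": 0, "claw": 0},
    {"dx": -0.9, "dy": 0.55, "dz": 0, "wx": 0, "wy": 0, "wz": 0, "claw": 0},
  ],
)

```text
clock: 8.55
tool_pos: [0.438, -0.1247, 0.2475]
eef_rot: [0.872, 0.489, -0.0, 0.0]
contact_force: [-0.8, 0.0, -1.8]
opening: 0.293
finger_force: 55.0
```

Emit:
step_arm(
  motion=[
    {"dx": -0.3, "dy": 0.18, "dz": 0, "wx": 0, "wy": 0, "wz": 0, "claw": 0},
    {"dx": -0.6, "dy": 0.36, "dz": 0, "wx": 0, "wy": 0, "wz": 0, "claw": 0},
    {"dx": -0.8, "dy": 0.5, "dz": 0, "wx": 0, "wy": 0, "wz": 0, "claw": 0},
    {"dx": -0.9, "dy": 0.55, "dz": 0, "wx": 0, "wy": 0, "wz": 0, "claw": 0},
    {"dx": -0.9, "dy": 0.55, "dz": 0, "wx": 0, "wy": 0, "wz": 0, "claw": 0},
  ],
)

```text
clock: 9.05
tool_pos: [0.4378, -0.2082, 0.2472]
eef_rot: [0.873, 0.488, -0.0, 0.0]
contact_force: [1.2, 0.4, -3.2]
opening: 0.287
finger_force: 55.0
```

```bash
python3 - <<'E'
from h import *
s=st()
a=np.radians(19.4);A=np.array([.5314,-.2361])-.1*np.array([np.cos(a),np.sin(a)]);print(A)
plan([*A,.17],-31.65)
E
```

```text
9.05 [ 0.4378 -0.2082  0.2472] [ 8.726e-01  4.884e-01 -4.000e-04  1.000e-04] F [ 1.2  0.4 -3.2] op 0.287 54.99841999189812 q [ 0.65   0.523 -0.462  1.958  0.339  0.736 -0.564]
[ 0.43707773 -0.26931611]
{'d': [-0.655, 0.391, 0.966], 'w': [-0.0, 0.0002, 0.0007]}
```

Emit:
step_arm(
  motion=[
    {"dx": -0.25, "dy": 0.15, "dz": 0, "wx": 0, "wy": 0, "wz": 0, "claw": 0},
    {"dx": -0.5, "dy": 0.3, "dz": 0.1, "wx": 0, "wy": 0, "wz": 0, "claw": 0},
    {"dx": -0.66, "dy": 0.39, "dz": 0.3, "wx": 0, "wy": 0, "wz": 0, "claw": 0},
    {"dx": -0.66, "dy": 0.39, "dz": 0.5, "wx": 0, "wy": 0, "wz": 0, "claw": 0},
    {"dx": -0.66, "dy": 0.39, "dz": 0.7, "wx": 0, "wy": 0, "wz": 0, "claw": 0},
    {"dx": -0.66, "dy": 0.39, "dz": 0.9, "wx": 0, "wy": 0, "wz": 0, "claw": 0},
    {"dx": -0.66, "dy": 0.39, "dz": 0.97, "wx": 0, "wy": 0, "wz": 0, "claw": 0},
    {"dx": -0.66, "dy": 0.39, "dz": 0.97, "wx": 0, "wy": 0, "wz": 0, "claw": 0},
  ],
)

```text
clock: 9.85
tool_pos: [0.4376, -0.2665, 0.1695]
eef_rot: [0.871, 0.491, -0.0, -0.001]
contact_force: [-0.5, 0.3, -1.9]
opening: 0.289
finger_force: 55.0
```

```bash
python3 - <<'E'
from h import *
from scipy.optimize import least_squares
s=st(); t=s['tool_pos']
for n in('scene','side'):
    snap(n,n+'3'); W=cloud(n+'3').reshape(-1,3)
    near=W[np.hypot(W[:,0]-t[0],W[:,1]-t[1])<.035]
    for nm,z0,z1,r in(('tube',.08,.135,.012),('stem',.05,.068,.004),('foot',.03,.045,.014),('collar',.1425,.154,.024)):
        Q=near[(near[:,2]>z0)&(near[:,2]<z1)]
        if len(Q)<4: print(n,nm,len(Q)); continue
        if nm=='collar': f=lambda c:np.maximum(np.hypot(*(Q[:,:2]-c).T)-r,0)
        else: f=lambda c:np.hypot(*(Q[:,:2]-c).T)-r
        v=np.load(f'pics/{n}3.npz')['E'][:2,3]-t[:2]; v/=np.hypot(*v)
        o=least_squares(f,Q[:,:2].mean(0)-v*r*.6,loss='soft_l1',f_scale=.002); print(n,nm,len(Q),(1000*(o.x-t[:2])).round(1),round(1000*o.cost**.5,1))
a,b=cv2.imread('pics/scene3.png'),cv2.imread('pics/side3.png')
cv2.imwrite('pics/c3.png',np.hstack([cv2.resize(a[195:320,150:250],(400,500),interpolation=2),cv2.resize(b[130:230,260:340],(400,500),interpolation=2)]))
E
```

```text
9.85 [ 0.4376 -0.2665  0.1695] [ 8.713e-01  4.908e-01 -3.000e-04 -8.000e-04] F [-0.5  0.3 -1.9] op 0.289 54.99858146233237 q [ 0.698  0.67  -0.391  1.964  0.437  0.592 -0.529]
scene tube 84 [-4.7 -0.9] 6.9
scene stem 5 [-2.4  1.6] 1.8
scene foot 46 [-8.8  1.6] 14.8
scene collar 56 [-0.1 -3.6] 0.0
side tube 120 [-4.4  1.4] 12.9
side stem 9 [-8.1  5.5] 2.1
side foot 35 [-6.7 -2.2] 13.2
side collar 95 [-3.9  3.6] 1.4
```

View pics/c3.png

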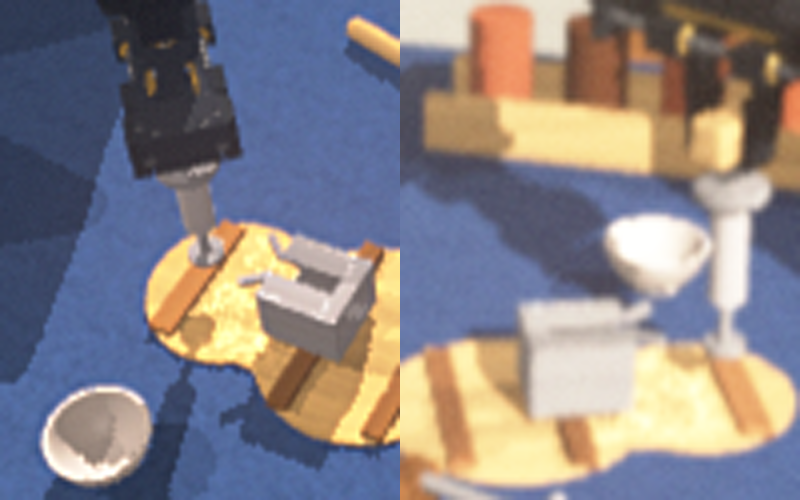

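The gauge hangs upright in front of the slot, its foot between the levels of the base plate and the fork plate. I'll slide it in, the first 70 mm now.

Emit:
step_arm(
  motion=[
    {"dx": 0.06, "dy": 0.05, "dz": 0, "wx": 0, "wy": 0, "wz": 0, "claw": 0},
    {"dx": 0.16, "dy": 0.14, "dz": 0, "wx": 0, "wy": 0, "wz": 0, "claw": 0},
    {"dx": 0.28, "dy": 0.245, "dz": 0, "wx": 0, "wy": 0, "wz": 0, "claw": 0},
    {"dx": 0.4, "dy": 0.35, "dz": 0, "wx": 0, "wy": 0, "wz": 0, "claw": 0},
    {"dx": 0.52, "dy": 0.455, "dz": 0, "wx": 0, "wy": 0, "wz": 0, "claw": 0},
    {"dx": 0.62, "dy": 0.54, "dz": 0, "wx": 0, "wy": 0, "wz": 0, "claw": 0},
    {"dx": 0.66, "dy": 0.575, "dz": 0, "wx": 0, "wy": 0, "wz": 0, "claw": 0},
    {"dx": 0.66, "dy": 0.575, "dz": 0, "wx": 0, "wy": 0, "wz": 0, "claw": 0},
  ],
)

```text
clock: 10.75
tool_pos: [0.5051, -0.2459, 0.1698]
eef_rot: [0.871, 0.491, 0.0, -0.0]
contact_force: [-0.3, -0.1, -1.4]
opening: 0.294
finger_force: 55.0
```

```bash
cat >> h.py <<'E'
a=np.radians(19.4);BX=np.array([np.cos(a),np.sin(a)]);BL=np.array([-BX[1],BX[0]]);BO=np.array([.5314,-.2361])
def loc(): s=st(); p=s['tool_pos'][:2]-BO; print('long,lat mm',(1000*p@BX).round(1),(1000*p@BL).round(1)); return s
E
python3 - <<'E'
from h import *
loc(); plan([*(BO+.003*BX+.0005*BL),.1695])
snap('scene','scene4');snap('side','side4')
a,b=cv2.imread('pics/scene4.png'),cv2.imread('pics/side4.png')
cv2.imwrite('pics/c4.png',np.hstack([cv2.resize(a[215:290,180:240],(400,500),interpolation=2),cv2.resize(b[145:220,270:330],(400,500),interpolation=2)]))
E
```

```text
10.75 [ 0.5051 -0.2459  0.1698] [ 8.714e-01  4.905e-01  1.000e-04 -0.000e+00] F [-0.3 -0.1 -1.4] op 0.294 54.99854746326491 q [ 0.603  0.72  -0.393  1.82   0.412  0.682 -0.571]
long,lat mm -28.0 -0.5
{'d': [0.308, 0.236, 0.004]}
```

View pics/c4.png

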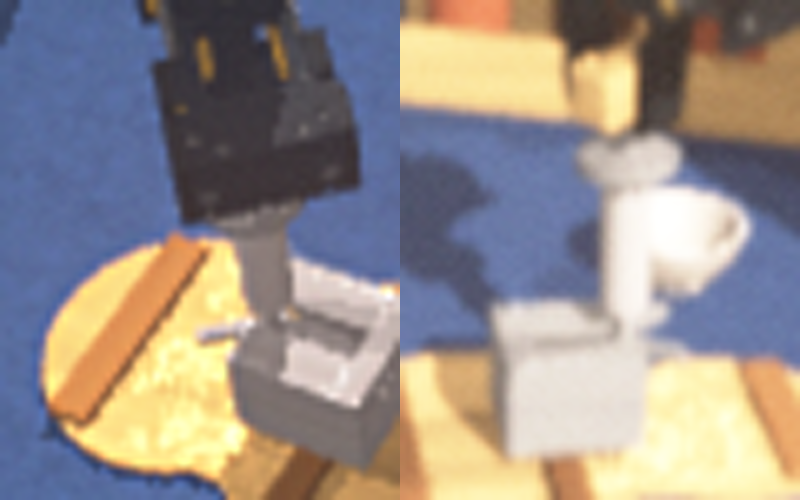

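The stem is in the slot mouth and there is no side force. I'll go on to the end of the slot.

Emit:
step_arm(
  motion=[
    {"dx": 0.06, "dy": 0.05, "dz": 0, "wx": 0, "wy": 0, "wz": 0, "claw": 0},
    {"dx": 0.12, "dy": 0.1, "dz": 0, "wx": 0, "wy": 0, "wz": 0, "claw": 0},
    {"dx": 0.18, "dy": 0.145, "dz": 0, "wx": 0, "wy": 0, "wz": 0, "claw": 0},
    {"dx": 0.23, "dy": 0.185, "dz": 0, "wx": 0, "wy": 0, "wz": 0, "claw": 0},
    {"dx": 0.27, "dy": 0.21, "dz": 0, "wx": 0, "wy": 0, "wz": 0, "claw": 0},
    {"dx": 0.29, "dy": 0.225, "dz": 0, "wx": 0, "wy": 0, "wz": 0, "claw": 0},
    {"dx": 0.3, "dy": 0.235, "dz": 0, "wx": 0, "wy": 0, "wz": 0, "claw": 0},
    {"dx": 0.3, "dy": 0.235, "dz": 0, "wx": 0, "wy": 0, "wz": 0, "claw": 0},
  ],
)

```text
clock: 11.65
tool_pos: [0.533, -0.2357, 0.1699]
eef_rot: [0.872, 0.49, -0.0, 0.0]
contact_force: [-0.0, 0.3, -1.7]
opening: 0.291
finger_force: 55.0
```

Emit:
step_arm(
  motion=[
    {"dx": 0.015, "dy": 0.01, "dz": 0, "wx": 0, "wy": 0, "wz": 0, "claw": 0},
    {"dx": 0.025, "dy": 0.018, "dz": 0, "wx": 0, "wy": 0, "wz": 0, "claw": 0},
    {"dx": 0.03, "dy": 0.022, "dz": 0, "wx": 0, "wy": 0, "wz": 0, "claw": 0},
    {"dx": 0.03, "dy": 0.022, "dz": 0, "wx": 0, "wy": 0, "wz": 0, "claw": 0},
  ],
)

```text
clock: 12.05
tool_pos: [0.5358, -0.2345, 0.1699]
eef_rot: [0.872, 0.49, 0.0, 0.0]
contact_force: [1.6, -0.8, -1.4]
opening: 0.289
finger_force: 55.0
```

```bash
python3 - <<'E'
from h import *
s=loc(); print(np.round(s['moment'],2)); print('along',s['contact_force'][:2]@BX)
E
```

```text
12.05 [ 0.5358 -0.2345  0.1699] [8.716e-01 4.902e-01 0.000e+00 1.000e-04] F [ 1.6 -0.8 -1.4] op 0.289 54.99856427173654 q [ 0.56   0.745 -0.392  1.75   0.401  0.726 -0.589]
long,lat mm 4.7 0.0
[-0.   -0.03  0.  ]
along 1.1864548063096403
```

Emit:
step_arm(
  motion=[
    {"dx": 0.013, "dy": 0.01, "dz": 0, "wx": 0, "wy": 0, "wz": 0, "claw": 0},
    {"dx": 0.026, "dy": 0.02, "dz": 0, "wx": 0, "wy": 0, "wz": 0, "claw": 0},
    {"dx": 0.04, "dy": 0.03, "dz": 0, "wx": 0, "wy": 0, "wz": 0, "claw": 0},
    {"dx": 0.04, "dy": 0.03, "dz": 0, "wx": 0, "wy": 0, "wz": 0, "claw": 0},
  ],
)

```text
clock: 12.45
tool_pos: [0.5398, -0.2328, 0.1699]
eef_rot: [0.872, 0.49, 0.0, 0.0]
contact_force: [0.2, -0.7, -2.7]
opening: 0.29
finger_force: 55.0
```

```bash
python3 - <<'E'
from h import *
s=loc(); print(np.round(s['moment'],2)); print('along',s['contact_force'][:2]@BX)
E
```

```text
12.45 [ 0.5398 -0.2328  0.1699] [8.716e-01 4.903e-01 2.000e-04 1.000e-04] F [ 0.2 -0.7 -2.7] op 0.29 54.998573706479874 q [ 0.554  0.749 -0.392  1.741  0.4    0.731 -0.591]
long,lat mm 9.0 0.3
[-0.04 -0.02  0.04]
along -0.09434708754761556
```

Emit:
step_arm(
  motion=[
    {"dx": 0.01, "dy": 0.008, "dz": 0, "wx": 0, "wy": 0, "wz": 0, "claw": 0},
    {"dx": 0.02, "dy": 0.015, "dz": 0, "wx": 0, "wy": 0, "wz": 0, "claw": 0},
    {"dx": 0.03, "dy": 0.022, "dz": 0, "wx": 0, "wy": 0, "wz": 0, "claw": 0},
    {"dx": 0.03, "dy": 0.022, "dz": 0, "wx": 0, "wy": 0, "wz": 0, "claw": 0},
  ],
)

```text
clock: 12.85
tool_pos: [0.5424, -0.2318, 0.1699]
eef_rot: [0.872, 0.49, 0.0, 0.0]
contact_force: [-0.3, -0.2, -2.0]
opening: 0.291
finger_force: 55.0
```

```bash
python3 - <<'E'
from h import *
s=loc(); print(np.round(s['moment'],2)); print('along',s['contact_force'][:2]@BX)
E
```

```text
12.85 [ 0.5424 -0.2318  0.1699] [8.716e-01 4.902e-01 1.000e-04 1.000e-04] F [-0.3 -0.2 -2. ] op 0.291 54.99857188598071 q [ 0.55   0.751 -0.392  1.735  0.399  0.735 -0.593]
long,lat mm 11.9 0.4
[-0.09 -0.06  0.  ]
along -0.3201308883372856
```

```bash
python3 - <<'E'
from h import *
snap('scene','scene5');snap('side','side5'); T={'3':[.4376,-.2665],'4':[.5051,-.2459],'5':get_state()['tool_pos'][:2]}
for n in('scene','side'):
  for k in '345':
    W=cloud(n+k).reshape(-1,3); L=np.stack([(W[:,:2]-T[k])@BX,(W[:,:2]-T[k])@BL,W[:,2]],1)*1000
    for z0,z1 in((70,95),(105,138),(144,150)):
        Q=L[(np.hypot(L[:,0],L[:,1])<(22 if z1<140 else 32))&(L[:,2]>z0)&(L[:,2]<z1)]
        print(n,k,z0,len(Q),np.median(Q,0).round(1),np.percentile(Q,[10,90],axis=0)[:,:2].round(0).tolist())
E
```

```text
scene 3 70 38 [ 1.9 -6.9 83. ] [[-8.0, -10.0], [7.0, 2.0]]
scene 3 105 42 [  2.9  -8.3 116. ] [[-5.0, -12.0], [8.0, 1.0]]
scene 3 144 20 [ 10.  -19.2 147.4] [[-7.0, -24.0], [19.0, -2.0]]
scene 4 70 41 [ 2.4 -8.5 85.7] [[-8.0, -11.0], [7.0, 2.0]]
scene 4 105 38 [  3.8  -9.2 117.4] [[-5.0, -12.0], [8.0, 1.0]]
scene 4 144 17 [ 11.7 -19.  146.7] [[-5.0, -23.0], [19.0, -3.0]]
scene 5 70 37 [ 1.1 -8.  83.5] [[-7.0, -11.0], [6.0, -1.0]]
scene 5 105 41 [  2.   -8.2 114.5] [[-7.0, -12.0], [7.0, -1.0]]
scene 5 144 17 [ 10.8 -18.7 147.9] [[-1.0, -24.0], [20.0, -6.0]]
side 3 70 47 [-1.9 13.5 84.1] [[-11.0, 8.0], [6.0, 16.0]]
side 3 105 69 [ -1.   11.6 119.5] [[-13.0, 6.0], [8.0, 16.0]]
side 3 144 83 [  0.6   8.7 148. ] [[-18.0, -11.0], [16.0, 25.0]]
side 4 70 55 [-3.2 13.2 81.5] [[-16.0, 7.0], [5.0, 17.0]]
side 4 105 66 [ -1.8  11.7 119. ] [[-14.0, 6.0], [5.0, 15.0]]
side 4 144 78 [ -0.   10.7 147.4] [[-21.0, -9.0], [13.0, 24.0]]
side 5 70 56 [-3.4 12.7 82.4] [[-14.0, 6.0], [7.0, 17.0]]
side 5 105 70 [ -1.8  12.1 120.4] [[-13.0, 7.0], [7.0, 16.0]]
side 5 144 81 [ -0.4   9.5 147.8] [[-20.0, -8.0], [15.0, 23.0]]
```

There is no tilt and no load yet, with the stem essentially at the slot end. I'll back off slightly to the foot's place and raise it until the foot nears the plate.

Emit:
step_arm(
  motion=[
    {"dx": -0.02, "dy": -0.015, "dz": 0, "wx": 0, "wy": 0, "wz": 0, "claw": 0},
    {"dx": -0.045, "dy": -0.035, "dz": 0, "wx": 0, "wy": 0, "wz": 0, "claw": 0},
    {"dx": -0.045, "dy": -0.035, "dz": -0.03, "wx": 0, "wy": 0, "wz": 0, "claw": 0},
    {"dx": -0.045, "dy": -0.035, "dz": -0.07, "wx": 0, "wy": 0, "wz": 0, "claw": 0},
    {"dx": -0.045, "dy": -0.035, "dz": -0.1, "wx": 0, "wy": 0, "wz": 0, "claw": 0},
    {"dx": -0.045, "dy": -0.035, "dz": -0.1, "wx": 0, "wy": 0, "wz": 0, "claw": 0},
  ],
)

```text
clock: 13.55
tool_pos: [0.5384, -0.2335, 0.1785]
eef_rot: [0.872, 0.49, 0.0, 0.0]
contact_force: [0.1, -0.8, -2.6]
opening: 0.29
finger_force: 55.0
```

Emit:
step_arm(
  motion=[
    {"dx": 0, "dy": 0, "dz": -0.025, "wx": 0, "wy": 0, "wz": 0, "claw": 0},
    {"dx": 0, "dy": 0, "dz": -0.025, "wx": 0, "wy": 0, "wz": 0, "claw": 0},
  ],
)

```text
clock: 13.75
tool_pos: [0.5381, -0.2335, 0.1802]
eef_rot: [0.872, 0.49, 0.0, 0.0]
contact_force: [-0.1, -0.4, -2.6]
opening: 0.289
finger_force: 55.0
```

Emit:
step_arm(
  motion=[
    {"dx": 0, "dy": 0, "dz": -0.025, "wx": 0, "wy": 0, "wz": 0, "claw": 0},
    {"dx": 0, "dy": 0, "dz": -0.025, "wx": 0, "wy": 0, "wz": 0, "claw": 0},
  ],
)

```text
clock: 13.95
tool_pos: [0.5377, -0.2334, 0.1817]
eef_rot: [0.872, 0.49, -0.0, -0.0]
contact_force: [0.2, -0.6, -5.5]
opening: 0.29
finger_force: 55.0
```

Emit:
step_arm(
  motion=[
    {"dx": 0, "dy": 0, "dz": -0.025, "wx": 0, "wy": 0, "wz": 0, "claw": 0},
    {"dx": 0, "dy": 0, "dz": -0.025, "wx": 0, "wy": 0, "wz": 0, "claw": 0},
  ],
)

```text
clock: 14.15
tool_pos: [0.5377, -0.2335, 0.1838]
eef_rot: [0.872, 0.49, -0.0, -0.0]
contact_force: [-0.9, 0.5, -5.4]
opening: 0.289
finger_force: 55.0
```

Emit:
step_arm(
  motion=[
    {"dx": 0, "dy": 0, "dz": -0.025, "wx": 0, "wy": 0, "wz": 0, "claw": 0},
    {"dx": 0, "dy": 0, "dz": -0.025, "wx": 0, "wy": 0, "wz": 0, "claw": 0},
  ],
)

```text
clock: 14.35
tool_pos: [0.5378, -0.2335, 0.186]
eef_rot: [0.872, 0.49, -0.0, -0.0]
contact_force: [-0.5, -0.1, -5.8]
opening: 0.29
finger_force: 55.0
```

```bash
python3 -c "
from h import *
loc()"
```

```text
14.35 [ 0.5378 -0.2335  0.186 ] [ 8.717e-01  4.901e-01 -1.000e-04 -1.000e-04] F [-0.5 -0.1 -5.8] op 0.29 54.99725169991507 q [ 0.563  0.726 -0.403  1.732  0.387  0.763 -0.578]
long,lat mm 6.9 0.3
```

The foot engaged at TCP z ≈ 0.1813, so 44 mm of extension means TCP z ≈ 0.225. I'll pull slowly.

Emit:
step_arm(
  motion=[
    {"dx": 0, "dy": 0, "dz": -0.05, "wx": 0, "wy": 0, "wz": 0, "claw": 0},
    {"dx": 0, "dy": 0, "dz": -0.11, "wx": 0, "wy": 0, "wz": 0, "claw": 0},
    {"dx": 0, "dy": 0, "dz": -0.17, "wx": 0, "wy": 0, "wz": 0, "claw": 0},
    {"dx": 0, "dy": 0, "dz": -0.23, "wx": 0, "wy": 0, "wz": 0, "claw": 0},
    {"dx": 0, "dy": 0, "dz": -0.29, "wx": 0, "wy": 0, "wz": 0, "claw": 0},
    {"dx": 0, "dy": 0, "dz": -0.34, "wx": 0, "wy": 0, "wz": 0, "claw": 0},
    {"dx": 0, "dy": 0, "dz": -0.37, "wx": 0, "wy": 0, "wz": 0, "claw": 0},
    {"dx": 0, "dy": 0, "dz": -0.37, "wx": 0, "wy": 0, "wz": 0, "claw": 0},
  ],
)

```text
clock: 15.15
tool_pos: [0.5379, -0.2335, 0.2157]
eef_rot: [0.872, 0.49, 0.0, 0.0]
contact_force: [1.0, -0.6, -10.1]
opening: 0.289
finger_force: 55.0
```

```bash
python3 - <<'E'
from h import *
s=loc(); t=s['tool_pos']; print(np.round(s['moment'],2))
for n in('scene','side'):
    snap(n,n+'6'); W=cloud(n+'6').reshape(-1,3); h=np.hypot(W[:,0]-t[0],W[:,1]-t[1])
    Q=W[(h<.024)&(W[:,2]>.15)&(W[:,2]<.18)]; print(n,'collar z',len(Q),np.histogram(Q[:,2],np.arange(.15,.181,.002))[0])
plan([t[0],t[1],.2252],-31.65)
E
```

```text
15.15 [ 0.5379 -0.2335  0.2157] [8.716e-01 4.901e-01 0.000e+00 1.000e-04] F [  1.   -0.6 -10.1] op 0.289 54.99562388242339 q [ 0.575  0.688 -0.422  1.703  0.362  0.828 -0.556]
long,lat mm 7.0 0.3
[-0.26 -0.46 -0.01]
scene collar z 169 [ 0  0  3  5  8 19 51 50 20  3  1  2  3  1  3]
side collar z 87 [ 1  4  3 12 37 13  0  4  2  0  3  1  1  4  2]
{'d': [0.0, 0.0, -0.122], 'w': [0.0, 0.0, 0.002]}
```

Emit:
step_arm(
  motion=[
    {"dx": 0, "dy": 0, "dz": -0.04, "wx": 0, "wy": 0, "wz": 0, "claw": 0},
    {"dx": 0, "dy": 0, "dz": -0.08, "wx": 0, "wy": 0, "wz": 0, "claw": 0},
    {"dx": 0, "dy": 0, "dz": -0.11, "wx": 0, "wy": 0, "wz": 0, "claw": 0},
    {"dx": 0, "dy": 0, "dz": -0.12, "wx": 0, "wy": 0, "wz": 0, "claw": 0},
    {"dx": 0, "dy": 0, "dz": -0.12, "wx": 0, "wy": 0, "wz": 0, "claw": 0},
    {"dx": 0, "dy": 0, "dz": -0.12, "wx": 0, "wy": 0, "wz": 0, "claw": 0},
  ],
)

```text
clock: 15.85
tool_pos: [0.5379, -0.2335, 0.2251]
eef_rot: [0.872, 0.49, -0.0, 0.0]
contact_force: [0.3, -0.5, -12.3]
opening: 0.289
finger_force: 55.0
```

```bash
python3 - <<'E'
from h import *
s=loc(); t=s['tool_pos']; print(np.round(s['moment'],2))
p,d=snap('wrist','w7'); p2,_=snap('side','side7'); W=cloud('side7'); 
h=np.hypot(W[...,0]-t[0],W[...,1]-t[1])
m=(h<.03)&(W[...,2]>.08)&(W[...,2]<.27)
r,c=np.where(m); print('side px',r.min(),r.max(),c.min(),c.max())
for row in range(r.min(),r.max()+1):
    k=c[r==row]
    if len(k): print(row,k.min(),k.max(),'z',np.nanmedian(W[row,k,2]).round(3),'min grey',p2[row,k].mean(1).min().round(),p2[row,k].mean(1).max().round())
# tube drift vs TCP
for n in('side7',):
    L=np.stack([(W[...,:2]-t[:2])@BX,(W[...,:2]-t[:2])@BL,W[...,2]],-1).reshape(-1,3)*1000
    for z0,z1 in((80,100),(125,150)):
        Q=L[(np.hypot(L[:,0],L[:,1])<22)&(L[:,2]>z0)&(L[:,2]<z1)]; print(z0,np.median(Q,0).round(1))
E
```

```text
15.85 [ 0.5379 -0.2335  0.2251] [ 0.8716  0.4902 -0.      0.    ] F [  0.3  -0.5 -12.3] op 0.289 54.99468859954504 q [ 0.578  0.677 -0.428  1.693  0.354  0.849 -0.549]
long,lat mm 7.0 0.3
[-0.34 -0.6  -0.03]
side px 129 190 283 300
129 287 289 z 0.268 min grey 62.0 88.0
130 283 290 z 0.267 min grey 61.0 114.0
131 283 290 z 0.265 min grey 62.0 105.0
132 283 290 z 0.263 min grey 59.0 108.0
133 283 290 z 0.259 min grey 57.0 115.0
134 283 295 z 0.257 min grey 59.0 113.0
135 283 295 z 0.253 min grey 61.0 172.0
136 283 296 z 0.251 min grey 59.0 185.0
137 283 295 z 0.251 min grey 64.0 204.0
138 283 295 z 0.251 min grey 63.0 214.0
139 283 296 z 0.251 min grey 59.0 224.0
140 283 296 z 0.248 min grey 59.0 226.0
141 283 295 z 0.245 min grey 64.0 226.0
142 283 296 z 0.243 min grey 64.0 224.0
143 283 299 z 0.239 min grey 65.0 223.0
144 284 300 z 0.236 min grey 68.0 219.0
145 284 299 z 0.233 min grey 67.0 220.0
146 284 299 z 0.229 min grey 61.0 216.0
147 286 299 z 0.226 min grey 67.0 196.0
148 289 298 z 0.223 min grey 74.0 159.0
149 291 295 z 0.214 min grey 87.0 134.0
150 291 294 z 0.209 min grey 
[... 987 characters left out ...]
47.0
175 289 296 z 0.131 min grey 164.0 247.0
176 289 296 z 0.128 min grey 161.0 247.0
177 289 296 z 0.125 min grey 159.0 246.0
178 289 296 z 0.12 min grey 163.0 246.0
179 289 296 z 0.118 min grey 161.0 247.0
180 289 296 z 0.115 min grey 160.0 247.0
181 289 296 z 0.111 min grey 161.0 247.0
182 289 296 z 0.105 min grey 164.0 247.0
183 289 296 z 0.103 min grey 167.0 248.0
184 289 296 z 0.1 min grey 163.0 247.0
185 289 296 z 0.096 min grey 169.0 247.0
186 289 296 z 0.094 min grey 169.0 247.0
187 289 296 z 0.09 min grey 169.0 247.0
188 290 296 z 0.087 min grey 191.0 243.0
189 289 295 z 0.082 min grey 151.0 234.0
190 292 293 z 0.082 min grey 211.0 224.0
80 [-4.9 13.7 90.3]
125 [ -3.7  13.1 134.4]
```

```bash
python3 - <<'E'
from h import *
for f in('side6','side7'):
    g=cv2.imread(f'pics/{f}.png',0); print(f); print(g[158:172,286:300])
W=cloud('side7'); print((W[158:172,292:294,2]*1000).round())
z=np.load('pics/side7.npz'); f=210/np.tan(np.radians(z['k'][0]/2)); E=np.linalg.inv(z['E'])
for zz in(.164,.166,.168):
    p=E[:3,:3]@[.536,-.234,zz]+E[:3,3]; print(zz,(f*p[:2]/p[2]+z['k'][1:]).round(1))
E
```

```text
side6
[[229 227 229 229 223 200 212 228 228 229 229 230 229 230]
 [226 226 226 226 219 196 211 227 226 226 228 226 228 228]
 [219 222 221 221 214 196 212 228 225 226 224 225 226 225]
 [200 208 209 208 202 189 215 227 221 223 223 222 223 223]
 [165 191 198 188 178 177 211 227 222 218 220 220 221 217]
 [172 195 201 189 165 165 210 226 220 217 217 219 216 209]
 [195 208 208 201 178 170 209 226 222 217 216 217 214 201]
 [195 203 208 206 190 186 211 224 221 218 214 217 217 207]
 [180 196 204 206 205 205 215 220 219 219 218 221 226 219]
 [157 181 197 209 215 217 218 221 223 224 227 228 228 219]
 [139 160 179 200 211 217 220 222 225 229 228 227 224 198]
 [127 143 162 182 198 208 212 219 222 223 213 204 189 160]
 [122 133 141 165 185 198 201 209 212 209 190 164 144 130]
 [124 123 129 152 179 206 218 227 228 227 196 149 127 122]]
side7
[[229 229 229 229 222 196 209 228 229 228 229 228 230 229]
 [227 225 227 226 219 196 211 228 228 228 228 229 228 227]
 [218 221 222 223 216 193 210 227 228 226 224 227 226 226]
 [201 207 211 208 204 186 212 228 225 221 220 222 225 223]
 [170 190 196 189 177 168 202 220 218 219 218 220 218 217]
 [174 195 202 188 163 142 168 192 195 213 219 219 219 209]
 [196 207 209 199 173 135 144 167 182 208 218 217 214 206]
 [195 205 207 204 187 168 176 187 199 212 217 218 218 210]
 [174 195 205 206 206 205 210 214 216 218 220 223 227 219]
 [155 182 197 208 215 216 219 220 223 225 225 229 230 220]
 [141 159 178 200 208 215 221 221 225 229 228 229 224 200]
 [133 141 164 183 199 207 210 218 221 222 212 203 190 159]
 [125 130 142 165 183 197 201 208 213 209 186 162 146 129]
 [124 122 133 155 184 204 217 224 229 224 196 147 125 127]]
[[184. 184.]
 [182. 182.]
 [176. 176.]
 [176. 176.]
 [173. 175.]
 [169. 166.]
 [167. 166.]
 [161. 161.]
 [160. 160.]
 [159. 160.]
 [162. 162.]
 [157. 157.]
 [152. 155.]
 [144. 145.]]
0.164 [291.6 163.4]
0.166 [291.7 162.8]
0.168 [291.7 162.2]
```

The dark ring, absent at 34.5 mm extension, now shows right at the tube's mouth (side image rows 163–165). Force (12.3 N) and height both put the extension near 44 mm, so I'm handing in.

```bash
python3 -c "
from h import *
print(workorder.finish_job())"
```

```text
the job is handed in; nothing more can be done
None
```

The job is handed in: the gauge's foot is in the bracket slot a few millimetres past its marked place, and the arm is still holding it upright about 44 mm out at about 12 N, with the dark ring just clear of the tube's mouth.

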